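# Shift the repaired gear-lever tower into third

## Task

The welded gate on this tractor gear-lever tower needs trying out: shift the stick into third. Pushing with the fingertips or the outside of the fingers only, never gripping the knob or the stick and never forcing it, bring the stick to neutral in its left-hand lane, push it across to the right-hand lane, then push it forward, away from the robot, until it is fully home at the far end of the right-hand slot. Leave it there, with everything else on the bench undisturbed.

Things in the scene. Friction and masses are not known exactly. Their poses are not given: they have to be found in the camera images.
- tower: Green cast gear-lever tower (walls 110 x 100 mm in x, y) on a tractor gearbox cover (222 x 152 mm, top 47 mm up), strapped to a 320 x 240 x 12 mm steel fixture plate. Fixed. Origin: middle of the plate's underside, on the bench. Axes: x forward (away from the robot, turned by the tower's yaw), y left, z up. The stick turns about a pivot 55 mm above the origin.
- gate (a point): Middle of the H-shaped opening, on top of the bright gate plate (124 x 114 mm), 133 mm above the tower's origin; tower axes. Two lanes 17 mm wide run along x, centred 16 mm left and right; the stick stops 21 mm ahead of and behind the middle. The crossing (neutral) at the middle is 18 mm wide. First: left lane forward; second: left rear; THIRD: right forward; fourth: right rear.
- knob (a point): Centre of the red ball knob, 45 mm in diameter, on top of the 12 mm steel stick. It lies 205 mm from the pivot, about 260 mm above the bench when the stick stands upright, and moves with the stick: knob in tower axes = pivot + 205 mm along the stick. From neutral a full throw is about 52 mm at the knob; lane to lane is about 85 mm.
- cross (a joint): Sideways angle of the stick about the tower's x axis through the pivot, rad. 0 upright, positive leans right (-y of the tower). About -0.21 in the left lane, +0.21 in the right lane. It has play of about 0.03 either way in a lane.
- throw (a joint): Fore-and-aft angle of the stick about its cross-shaft (the tower's y axis turned by cross), rad. 0 neutral, positive leans forward (+x of the tower). Stops at about +-0.26 (fully home in a gear). The stick can cross between lanes only within about 0.04 of 0. It starts anywhere along the left lane. No spring: the stick stays where it is left; 3 to 4 N at the knob moves it.
- gearstick: The stick with its knob. Its origin is the pivot (fixed in place 55 mm above the tower's origin); its z axis runs along the stick to the knob. More than 32 N of finger contact on it counts as gripping or forcing it.
- third (a point): Middle of the rod's place at the forward end of the right-hand slot (third), on the top face of the gate plate; fixed to the tower.
- can: Bystander, loose: white and red spray can, 65 mm diameter, 190 mm tall, standing on the bench to the tower's left. Origin: centre of its underside.
- pipe: Bystander, loose: bright steel pipe offcut, 60 mm diameter, 85 mm tall, standing on the bench to the tower's right. Origin: centre of its underside.
- tube: Bystander, loose: dark square tube offcut, 40 x 40 mm, 70 mm tall, standing on the bench to the tower's right. Origin: centre of its underside.
- magnet: Bystander, loose: red stepped welding magnet, 90 x 18 mm, 75 mm tall, standing on the bench to the tower's left. Origin: centre of its underside.
- wrench: Bystander, loose: 190 mm steel wrench lying on the bench to the left of the tower, beyond the can. Origin: under its middle; x along it.
- brush: Bystander, loose: wire brush with a wooden back, 240 x 26 mm, 32 mm high, lying wires up on the bench beyond the tower. Origin: under its middle; x along it.
- socket: Bystander, loose: steel wrench socket, 25 mm diameter, 50 mm tall, standing on the rear left corner of the gearbox cover, 47 mm above the bench. Origin: centre of its underside.

How it is judged:
By the outcome, as a careful person would: the job done as asked, in the order asked, and still so for the second after the job is handed in, with the robot touching nothing.
It also fails if it takes over 51 s, if anything falls off the work surface, if the arm or the gripper's body presses on something with over 40 N, if the wrist force passes 120 N, or if a joint passes its speed limit or range.

## Robot

A 6-joint arm with a two-finger parallel gripper is mounted at the origin on the work surface. World frame = base frame: x ahead of the robot, y to its left, z up, the work surface at z = 0. Lengths are in m, angles in rad, forces in N, time in s.
With the tool pointing down it reaches from about 0.35 to 0.875 m from the base axis. Payload 4.2 kg.
Tool frame: the origin (TCP) lies at the very end of the fingers, on their centre line; the grasp point (between the pads) lies 19 mm behind it; z points along the fingers, y is the line along which they close (so a half turn about z gives the same grasp; the last joint's range is limited). The gripper opens to 87 mm and grips with 3 to 60 N. Pads are 19 mm wide; open, the fingers measure 117 mm over their backs; the gripper's body (75 mm by 190 mm) begins 51 mm behind the grasp point.
Start: joints at [1.518, 0.385, 0.008, 0, -1.194, -0.259], TCP at [0.192, 0.595, 0.223] pointing down, gripper open.
Joint ranges: [-3.14, 3.14], [-1.21, 2.06], [-1.07, 1.41], [-3.16, 2.05], [-2.99, -0.16], [-3.1, 3.1]. Speed limits (rad/s): [2.79, 2.79, 3.14, 3.14, 3.14, 3.14].

## Interface

Orientations are given as a 3x3 rotation matrix whose columns are the frame's x, y, z axes.
In Python, from bench import ctrl gives the robot as it stands.
- The arm moves only by the shell command python3 -m creep 'ROWS' [FORCE]. ROWS is a JSON object of lists of equal length, an entry for each row: "angular": the turn, a rotation vector about the tool's x, y, z in rad, a list of three; "travel": the shift along the tool's x, y, z in cm, a list of three; "claw": the finger opening in cm, from 0 to 8.7. A call has 1 to 12 rows; each row shifts and turns the commanded pose from where the row before left it, along the tool's axes as they then stand; what a row does not reach is not made up. A row lasts 1/8 s, in which the tool goes at most 62.5 mm and 10.7 degrees, less where a joint would pass 70% of its speed; a pose out of reach is approached as far as the arm can. A call is refused whole if a number of a shift passes 6.25 or a number of a turn 0.188, either way. A call with a gripper value outside its range is refused whole. The fingers move at their own pace and stop on an object; FORCE is the grip in N (left out, the last holds). Time passes only in rows, so rows that do not move let the fingers close. It gives the time, the measured TCP pose, the force, the opening and the grip force at its end, in the units of the state.
- ctrl.read_state(): the state, without advancing time (a new reading comes with each control period).
- ctrl.camera(name): name is "scene" or "top"; returns the picture (420x560x3 uint8, blue, green, red); there is no depth.
- ctrl.camera_params(name): a dict with "mtx" (3x3 intrinsics, pixels), "eye" and "attitude" of the camera in the world. Camera axes: x right, y down, z forward; pixel columns grow to the right and rows downward; lengths in m; the calibration is good to about 2 mm. A picture is of the moment at which its call begins. camera_params takes no time and is no camera call.
- ctrl.close_job(): hands the job in; it is judged then, once.
Trained networks look in the newest picture that a camera, given by its name, has taken for a name from the list of things; names that differ only in an ending like _2 or _b are one class to them, and where a whole thing is asked for, a point or a joint stands for the part that bears it (a point fixed in the world has none). Each returns a list of dicts, best first, with "conf" (0 to 1); they miss things now and then, are a little off and sometimes report something else, mostly with a low value. They report only what shows in the picture. A call takes as long as a camera call.
- ctrl.search_frame(label, camera): "point" ([x, y, z] in m, in world coordinates, good to about 4 mm: the middle of the surface that is visible of it).
The state is a dict: "time_s": time; "joint_pos": joint angles; "qd": joint speeds; "effort": joint torques, N m; "tcp_pos": TCP position; "orientation": TCP orientation; "contact_force": force on the tool from outside, world axes, zero at the start; "wrist_torque": the same for the moment, N m; "width": finger opening in m; "finger_force": force on a finger pad.
Only numpy, scipy, OpenCV 4.12 (cv2) and the standard library are available. Lean on these libraries where they do the work, as an engineer would, in place of code of your own. Each camera call takes 0.05 s, during which the arm holds its last target. There are 200 camera calls.

## Working session

There is one attempt and no reset: what is moved stays moved. The work goes in short steps, Python scripts to look and compute and a shell command to move; the robot and the scene stay as the last step left them, time stands still between calls to the robot, and variables do not carry over. Pictures are saved under pics/ and viewed, at most 10 in all, crops included, and the job is handed in when it is done.

```bash
mkdir -p pics; ls
python3 - <<'E'
from bench import ctrl
import cv2,numpy as np
for c in("scene","top"):
    cv2.imwrite(f"pics/{c}0.png",ctrl.camera(c))
    p=ctrl.camera_params(c);print(c,p)
    for n in("tower","gate","knob","third","gearstick","socket","can"):
        print(n,[(np.round(d["point"],3),round(d["conf"],2)) for d in ctrl.search_frame(n,c)[:2]])
s=ctrl.read_state();print(s["time_s"],s["tcp_pos"],s["orientation"],s["contact_force"])
E
```

```text
pics
scene {'mtx': array([[385.92746394,   0.        , 284.19740672],
       [  0.        , 385.92746394, 209.75118103],
       [  0.        ,   0.        ,   1.        ]]), 'eye': array([1.06215081, 0.44486784, 0.75299498]), 'attitude': array([[-0.5772021 ,  0.57353382, -0.58128882],
       [ 0.81656406,  0.39857392, -0.41756673],
       [-0.00780208, -0.71567995, -0.6983848 ]])}
tower [(array([ 0.599, -0.002,  0.048]), 0.86)]
gate [(array([0.603, 0.002, 0.049]), 0.89)]
knob [(array([0.571, 0.006, 0.257]), 0.78)]
third [(array([0.602, 0.004, 0.046]), 0.91)]
gearstick [(array([0.571, 0.005, 0.26 ]), 0.55), (array([ 0.601, -0.002,  0.045]), 0.49)]
socket [(array([0.47 , 0.043, 0.085]), 0.62)]
can [(array([0.646, 0.174, 0.135]), 0.69), (array([ 0.6  , -0.004,  0.046]), 0.52)]
top {'mtx': array([[425.15952316,   0.        , 272.6728536 ],
       [  0.        , 425.15952316, 212.45097996],
       [  0.        ,   0.        ,   1.        ]]), 'eye': array([0.47488516, 0.0706476 , 1.26180256]), 'attitude': array([[-0.0240841 , -0.99459573,  0.10099153],
       [-0.99947942,  0.02612464,  0.01893123],
       [-0.02146729, -0.10048302, -0.99470715]])}
tower [(array([ 0.538, -0.034,  0.028]), 0.59)]
gate [(array([ 0.542, -0.034,  0.03 ]), 0.79)]
knob [(array([0.557, 0.003, 0.272]), 0.68)]
third [(array([ 0.542, -0.034,  0.03 ]), 0.95)]
gearstick [(array([0.558, 0.005, 0.271]), 0.68)]
socket [(array([ 0.766, -0.046,  0.015]), 0.52), (array([0.466, 0.035, 0.099]), 0.51)]
can [(array([0.615, 0.152, 0.191]), 0.95), (array([ 0.54 , -0.031,  0.029]), 0.22)]
0.8 [0.19171237 0.59484702 0.22257638] [[ 9.51780850e-01 -3.06778770e-01 -7.21665586e-06]
 [-3.06778769e-01 -9.51780849e-01  3.44937609e-05]
 [-1.74506284e-05 -3.06165842e-05 -9.99999999e-01]] [0.37106672 0.31401891 0.33964428]
```

View pics/scene0.png

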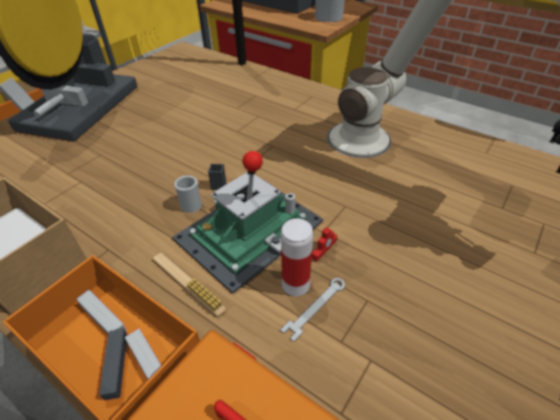

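View pics/top0.png

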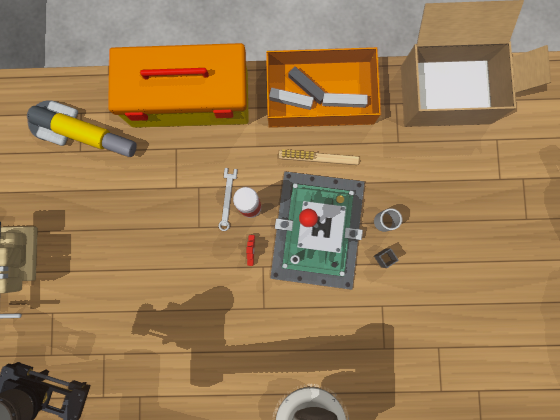

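The scene shows the tower with the stick's knob at about (252,161). In the top picture the knob is at (308,218) and the plate corners are near (285,173), (365,181), (352,288) and (271,279). I'll refine the plate corners and knob numerically.

```bash
cat > h.py <<'E'
from bench import ctrl
import cv2,numpy as np
from scipy.optimize import least_squares
def P(c):
    p=ctrl.camera_params(c);return p["mtx"],np.array(p["eye"]),np.array(p["attitude"])
def proj(c,X):
    K,e,R=P(c);q=(K@R.T@(np.atleast_2d(X)-e).T).T;return q[:,:2]/q[:,2:]
def ray(c,uv):
    K,e,R=P(c);d=R@np.linalg.solve(K,[uv[0],uv[1],1]);return e,d/np.linalg.norm(d)
def onz(c,uv,z):
    e,d=ray(c,uv);return e+d*(z-e[2])/d[2]
def redball(c,img,near,r=22):
    b,g,rr=[img[...,i].astype(int) for i in range(3)]
    m=((rr>110)&(g<70)&(b<70)&(rr>2*g)).astype(np.uint8)
    n,l,st,ce=cv2.connectedComponentsWithStats(m)
    k=min((i for i in range(1,n) if st[i,4]>30),key=lambda i:np.hypot(*(ce[i]-near)))
    pts=np.argwhere(l==k)[:,::-1].astype(np.float32)
    return np.array(cv2.minEnclosingCircle(pts)[0]),st[k,4],cv2.minEnclosingCircle(pts)[1]
def knobmodel(x,y,yaw,cr,th):
    # stick dir: Rx(cross) then Ry(throw), cross positive leans -y
    d=np.array([np.sin(th),-np.sin(-0)*0,np.cos(th)])
    d=np.array([np.sin(th),-np.sin(cr)*np.cos(th)*-1*-1,np.cos(cr)*np.cos(th)])
    R=np.array([[np.cos(yaw),-np.sin(yaw),0],[np.sin(yaw),np.cos(yaw),0],[0,0,1]])
    return np.array([x,y,.055])+.205*R@d
E
python3 - <<'E'
from h import *
t=cv2.imread("pics/top0.png");s=cv2.imread("pics/scene0.png")
c=[onz("top",u,.012) for u in((285,173),(365,181),(352,288),(271,279))]
c=np.array(c);m=c.mean(0);f=(c[0]+c[1]-c[2]-c[3])/2
print(c.round(3),m,np.linalg.norm(f),np.arctan2(f[1],f[0]))
a,b=redball("top",t,(308,218)),redball("scene",s,(252,161));print(a,b)
f=lambda X:np.r_[proj("top",X)[0]-a[0],proj("scene",X)[0]-b[0]]
r=least_squares(f,[.56,0,.26]);print(r.x,r.fun)
crop=lambda i,x0,y0,w,h,k:cv2.resize(i[y0:y0+h,x0:x0+w],None,fx=k,fy=k,interpolation=cv2.INTER_CUBIC)
A=crop(t,262,165,115,130,4.5);B=crop(s,170,145,160,150,3.3)
h=min(A.shape[0],B.shape[0]);o=np.zeros((h,0,3),np.uint8)
cv2.imwrite("pics/c1.png",A)
E
```

```text
[[ 0.719  0.055  0.012]
 [ 0.688 -0.181  0.012]
 [ 0.376 -0.13   0.012]
 [ 0.407  0.104  0.012]] [ 0.54770601 -0.03805457  0.012     ] 0.3158780928381712 -0.16042097385743395
(array([307.9838562 , 217.62902832]), np.int32(259), 9.130486488342285) (array([252.38095093, 159.85714722]), np.int32(264), 9.89352035522461)
[0.56306652 0.00555731 0.25650155] [ 0.3478991  -0.2792618   0.39874903  0.01966113]
```

View pics/c1.png

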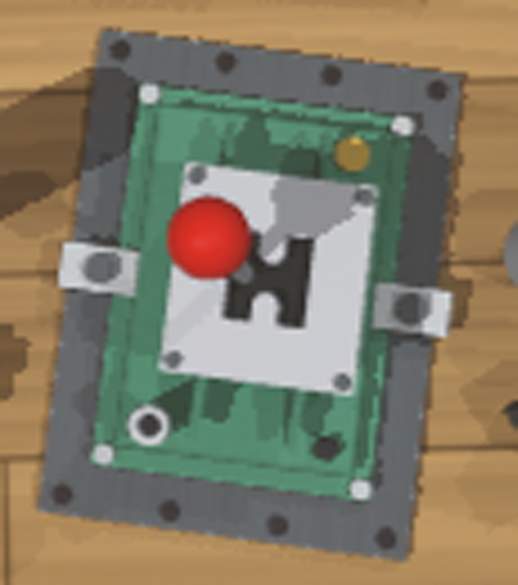

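The crop clearly shows the plate corners, at (103,28), (465,72), (408,560) and (38,512). The gate-plate corners are at (185,162), (378,188), (353,396) and (160,368), and the knob is over the left lane, slightly forward. Next I fit the pose.

Run:
```python
from h import *
px=np.array([(103,28),(465,72),(408,560),(38,512),(185,162),(378,188),(353,396),(160,368)])/4.5+np.array([262,165])-.4
L=np.array([(x*sx,y*sy,z) for x,y,z in((.16,.12,.012),(.062,.057,.133)) for sx,sy in((1,1),(1,-1),(-1,-1),(-1,1))])
def W(v,L):
    c,s=np.cos(v[2]),np.sin(v[2]);return np.c_[c*L[:,0]-s*L[:,1]+v[0],s*L[:,0]+c*L[:,1]+v[1],L[:,2]]
r=least_squares(lambda v:(proj("top",W(v,L))-px).ravel(),[.548,-.038,-.16],loss="soft_l1")
print(r.x,np.round(proj("top",W(r.x,L))-px,1).tolist())
v=r.x
a,b=redball("top",cv2.imread("pics/top0.png"),(308,218)),redball("scene",cv2.imread("pics/scene0.png"),(252,161))
f=lambda q:np.r_[proj("top",knobmodel(*v,*q))[0]-a[0],proj("scene",knobmodel(*v,*q))[0]-b[0]]
q=least_squares(f,[-.2,.1]);print(q.x,q.fun,knobmodel(*v,*q.x))
for cr,th in((-.21,0),(0,0),(.21,0),(.21,.26)):print(cr,th,knobmodel(*v,cr,th).round(3))
np.save("v.npy",v)
```

```text
[ 0.54917001 -0.03660033 -0.1567956 ] [[-0.3, -0.1], [-0.4, 0.3], [-0.0, 0.3], [-0.1, -0.2], [0.4, -0.0], [0.0, -0.3], [0.1, -0.2], [0.1, 0.3]]
[-0.21294525  0.03338153] [ 0.51329146 -0.07940482  0.37920241  0.32826041] [0.56268956 0.00510056 0.25525798]
-0.21 0 [0.556 0.006 0.255]
0 0 [ 0.549 -0.037  0.26 ]
0.21 0 [ 0.542 -0.079  0.255]
0.21 0.26 [ 0.595 -0.086  0.249]
```

```bash
cat > st.py <<'E'
from h import *
v=np.load("v.npy");s=ctrl.read_state()
c,n=np.cos(v[2]),np.sin(v[2]);p=np.array(s["tcp_pos"])-[v[0],v[1],0]
R=np.array([[c,n,0],[-n,c,0],[0,0,1]])
print("t",round(s["time_s"],2),"tower mm",(1e3*R@p).round(1),"F",(R@s["contact_force"]).round(1),"w",round(s["width"],4),"\n",(R@s["orientation"]).round(3).tolist())
import sys
if len(sys.argv)>1:
    A,B=ctrl.camera("top"),ctrl.camera("scene")
    cv2.imwrite(f"pics/t_{sys.argv[1]}.png",A);cv2.imwrite(f"pics/s_{sys.argv[1]}.png",B)
    cv2.imwrite(f"pics/{sys.argv[1]}.png",np.hstack([cv2.resize(A[130:310,230:410],None,fx=2.2,fy=2.2),cv2.resize(B[110:290,150:330],None,fx=2.2,fy=2.2)]))
    k=knobmodel(*v,0,0)
    for c2,I in(("top",A),("scene",B)):
        a=redball(c2,I,proj(c2,k)[0]);print(c2,a)
        f=lambda q:proj(c2,knobmodel(*v,*q))[0]-a[0]
        print(" cross,throw",least_squares(f,[0,0]).x.round(3))
E
python3 -m creep '{"angular":[[0,0,0],[0,0,0],[0,0,-0.055],[0,0,-0.05],[0,0,-0.05],[0,0,0]],"travel":[[0,0,-2],[0,0,-4],[0,0,-4],[0,0,-3],[0,0,-1],[0,0,0]],"claw":[0,0,0,0,0,0]}' 10; python3 st.py
```

```text
time_s: 1.55
tcp_pos: [0.1917, 0.5951, 0.3635]
orientation: [[0.988, -0.157, 0.0], [-0.157, -0.988, 0.002], [-0.0, -0.002, -1.0]]
contact_force: [0.2, 0.1, -0.9]
width: 0.0351
finger_force: 0.0
t 1.55 tower mm [-451.7  568.1  363.5] F [ 0.2  0.1 -0.9] w 0.0351 
 [[1.0, -0.001, -0.0], [-0.001, -1.0, 0.002], [-0.0, -0.002, -1.0]]
```

```bash
python3 -m creep '{"angular":[[0,0,0],[0,0,0],[0,0,0],[0,0,0],[0,0,0],[0,0,0],[0,0,0],[0,0,0],[0,0,0],[0,0,0],[0,0,0],[0,0,0]],"travel":[[2,2,0],[4,4,0],[4,4,0],[4,4,0],[4,4,0],[4,4,0],[4,4,0],[4,4,0],[4,4,0],[4,4,0],[4,4,0],[4,4,0]],"claw":[0,0,0,0,0,0,0,0,0,0,0,0]}' >/dev/null; python3 -m creep '{"angular":[[0,0,0],[0,0,0],[0,0,0],[0,0,0]],"travel":[[3,3,0],[1.5,3,0],[0.1,0.5,0],[0,0,0]],"claw":[0,0,0,0]}' >/dev/null; python3 st.py
```

```text
t 3.55 tower mm [ 54.   42.8 361.8] F [-0.9 -0.5  0.1] w 0.0004 
 [[1.0, -0.001, -0.001], [-0.001, -1.0, -0.0], [-0.001, 0.0, -1.0]]
```

```bash
python3 -m creep '{"angular":[[0,0,0],[0,0,0],[0,0,0],[0,0,0],[0,0,0],[0,0,0]],"travel":[[0,0,2],[0,0,4],[0,0,4],[0,0,2],[0,0,0.7],[0,0,0]],"claw":[0,0,0,0,0,0]}' >/dev/null; python3 st.py a
```

```text
t 4.3 tower mm [ 54.2  43.6 236. ] F [ 0.9 -0.1  0.9] w 0.0006 
 [[1.0, 0.001, 0.0], [0.001, -1.0, -0.0], [0.0, 0.0, -1.0]]
top (array([308.15322876, 217.43548584]), np.int32(227), 8.984145164489746)
 cross,throw [-0.217  0.034]
scene (array([312. , 256.5]), np.int32(638), 32.20646667480469)
 cross,throw [-1.59  -0.066]
```

View pics/a.png

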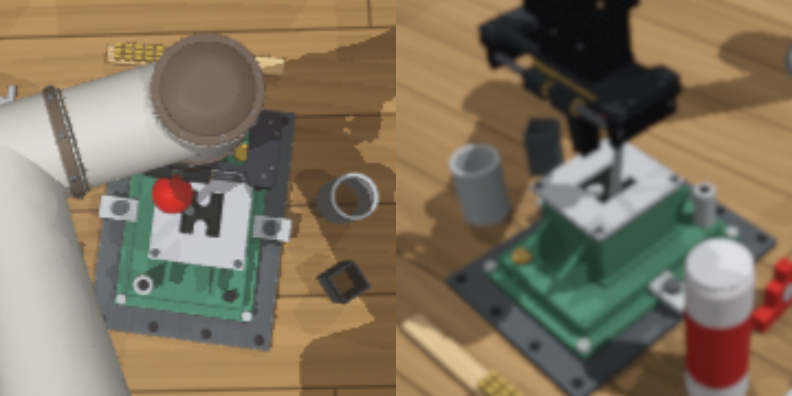

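The fingers are ahead of the knob with clearance. In the top view the knob is at crop (172,195) and the gripper at (208,150); in the scene view the gripper hides the knob. Now I pull it gently back to neutral.

```bash
python3 -m creep '{"angular":[[0,0,0],[0,0,0],[0,0,0],[0,0,0],[0,0,0],[0,0,0],[0,0,0],[0,0,0]],"travel":[[-0.6,0,0],[-0.6,0,0],[-0.2,0,0],[-0.2,0,0],[-0.2,0,0],[-0.2,0,0],[-0.2,0,0],[-0.07,0,0]],"claw":[0,0,0,0,0,0,0,0]}' >/dev/null; python3 st.py b
```

```text
t 5.4 tower mm [ 31.9  43.  235.9] F [3.5 0.7 3. ] w 0.0003 
 [[1.0, 0.0, 0.001], [0.0, -1.0, 0.0], [0.001, -0.0, -1.0]]
top (array([307., 223.]), np.int32(105), 8.24631118774414)
 cross,throw [-0.222 -0.031]
scene (array([312. , 256.5]), np.int32(632), 32.20646667480469)
 cross,throw [-1.59  -0.066]
```

```bash
python3 -m creep '{"angular":[[0,0,0],[0,0,0],[0,0,0],[0,0,0],[0,0,0],[0,0,0],[0,0,0],[0,0,0]],"travel":[[1,0,0],[1,0,-2],[0,0,-4],[0,-3,-2],[-2,-3,0],[-3,0,0],[-0.2,0.7,0],[0,0,0]],"claw":[0,0,0,0,0,0,0,0]}' >/dev/null; python3 st.py c
```

```text
t 6.5 tower mm [ -0.6  95.2 314.9] F [ 0.3 -0.5 -0.3] w 0.0006 
 [[1.0, -0.001, -0.002], [-0.001, -1.0, -0.001], [-0.002, 0.001, -1.0]]
top (array([310.80841064, 219.10748291]), np.int32(76), 6.488882064819336)
 cross,throw [-0.184  0.018]
scene (array([253.70454407, 157.64772034]), np.int32(220), 9.985662460327148)
 cross,throw [-0.192  0.001]
```

View pics/c.png

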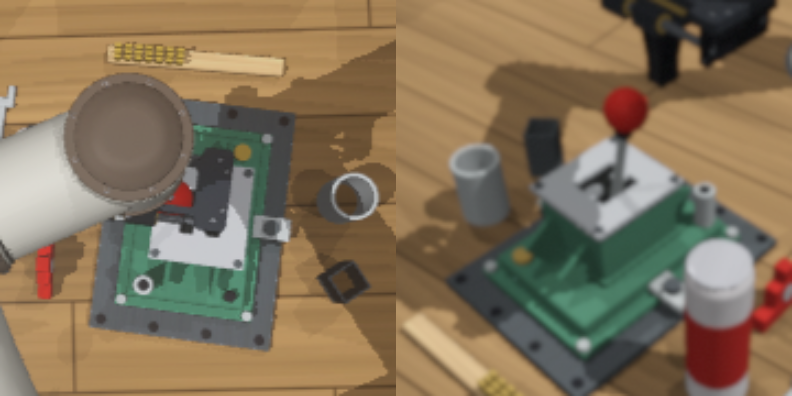

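The scene picture puts the knob at crop (625,110), with throw about 0 in the left lane, so it is in neutral. Now I lower the fingers to its left and push across.

```bash
python3 -m creep '{"angular":[[0,0,0],[0,0,0],[0,0,0],[0,0,0],[0,0,0],[0,0,0],[0,0,0],[0,0,0],[0,0,0],[0,0,0]],"travel":[[0,0,2],[0,0,3],[0,0,2.5],[0,0,0.5],[0,0.6,0],[0,0.5,0],[0,0.3,0],[0,0.4,0],[0,0.4,0],[0,0.4,0]],"claw":[0,0,0,0,0,0,0,0,0,0]}' >/dev/null; python3 st.py
```

```text
t 7.85 tower mm [  0.5  70.7 236.7] F [-0.8  3.6  5. ] w 0.0007 
 [[1.0, 0.001, 0.003], [0.001, -1.0, 0.002], [0.003, -0.002, -1.0]]
```

```bash
python3 -m creep '{"angular":[[0,0,0],[0,0,0],[0,0,0],[0,0,0]],"travel":[[0,0.5,0],[0,0.5,0],[0,0.5,0],[0,0.5,0]],"claw":[0,0,0,0]}' >/dev/null; python3 st.py; python3 -m creep '{"angular":[[0,0,0],[0,0,0],[0,0,0],[0,0,0],[0,0,0],[0,0,0],[0,0,0],[0,0,0]],"travel":[[0,0.5,0],[0,0.5,0],[0,0.5,0],[0,0.5,0],[0,0.5,0],[0,0.5,0],[0,0.5,0],[0,0.5,0]],"claw":[0,0,0,0,0,0,0,0]}' >/dev/null; python3 st.py
```

```text
t 8.35 tower mm [ -0.4  49.5 235.5] F [-0.   3.1  2.9] w 0.0005 
 [[1.0, -0.0, 0.0], [-0.0, -1.0, -0.0], [0.0, 0.0, -1.0]]
t 9.35 tower mm [ -0.5   9.5 235.5] F [0.1 2.8 1.7] w 0.0006 
 [[1.0, -0.0, -0.0], [-0.0, -1.0, -0.0], [-0.0, 0.0, -1.0]]
```

```bash
python3 -m creep '{"angular":[[0,0,0],[0,0,0],[0,0,0],[0,0,0],[0,0,0]],"travel":[[0,0.4,0],[0,0.4,0],[0,0.3,0],[0,0.3,0],[0,0.1,0]],"claw":[0,0,0,0,0]}' >/dev/null; python3 st.py; python3 -m creep '{"angular":[[0,0,0],[0,0,0],[0,0,0],[0,0,0],[0,0,0],[0,0,0],[0,0,0],[0,0,0]],"travel":[[0,-1,0],[0,-1,-2],[0,0,-4],[-2,0,-2],[-3,2,0],[-1,3,0],[0,0.8,0],[0,0,0]],"claw":[0,0,0,0,0,0,0,0]}' >/dev/null; python3 st.py d
```

```text
t 9.97 tower mm [ -0.6  -5.3 235.2] F [ 0.5  2.4 -0.1] w 0.0005 
 [[1.0, -0.0, -0.001], [-0.0, -1.0, -0.0], [-0.001, 0.0, -1.0]]
t 10.97 tower mm [-60.2 -43.2 315.4] F [-0.6  0.7  0.3] w 0.0005 
 [[1.0, -0.001, -0.0], [-0.001, -1.0, -0.0], [-0.0, 0.0, -1.0]]
top (array([341.86538696, 223.34616089]), np.int32(153), 8.301135063171387)
 cross,throw [0.178 0.016]
scene (array([228., 141.]), np.int32(171), 8.602425575256348)
 cross,throw [ 0.262 -0.024]
```

View pics/d.png

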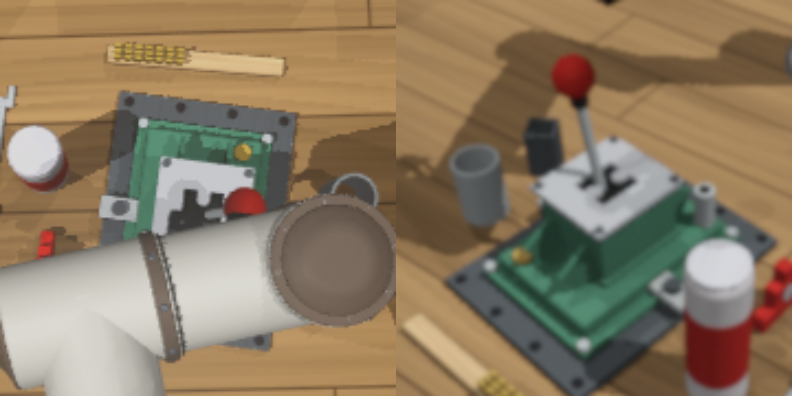

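The stick now stands in the right lane at neutral, with the knob at (573,76) in the scene crop. Next I go down behind it and push forward.

```bash
python3 -m creep '{"angular":[[0,0,0],[0,0,0],[0,0,0],[0,0,0],[0,0,0],[0,0,0],[0,0,0],[0,0,0],[0,0,0],[0,0,0]],"travel":[[0,0,2],[0,0,3],[0,0,2.5],[0,0,0.5],[1,0,0],[1,0,0],[0.5,0,0],[0.4,0,0],[0.4,0,0],[0.4,0,0]],"claw":[0,0,0,0,0,0,0,0,0,0]}' >/dev/null; python3 st.py;  python3 -m creep '{"angular":[[0,0,0],[0,0,0],[0,0,0],[0,0,0],[0,0,0]],"travel":[[0.5,0,0],[0.5,0,0],[0.5,0,0],[0.5,0,0],[0.4,0,0]],"claw":[0,0,0,0,0]}' >/dev/null; python3 st.py
```

```text
t 12.32 tower mm [-24.1 -43.4 235.7] F [-2.8 -0.9  2. ] w 0.0008 
 [[1.0, -0.0, -0.002], [-0.0, -1.0, -0.0], [-0.002, 0.0, -1.0]]
t 12.95 tower mm [  0.8 -43.1 235.3] F [-3.7  0.   1.6] w 0.0005 
 [[1.0, -0.0, -0.001], [-0.0, -1.0, -0.0], [-0.001, 0.0, -1.0]]
```

```bash
python3 -m creep '{"angular":[[0,0,0],[0,0,0],[0,0,0],[0,0,0],[0,0,0]],"travel":[[0.5,0,0],[0.5,0,0],[0.4,0,0],[0.2,0,0],[0.1,0,0]],"claw":[0,0,0,0,0]}' >/dev/null; python3 st.py; python3 -m creep '{"angular":[[0,0,0],[0,0,0]],"travel":[[0.1,0,0],[0.1,0,0]],"claw":[0,0]}' >/dev/null; python3 st.py
```

```text
t 13.57 tower mm [ 16.2 -43.8 233.9] F [-4.7 -1.9 -1.2] w 0.0003 
 [[1.0, -0.001, -0.005], [-0.001, -1.0, -0.001], [-0.005, 0.001, -1.0]]
t 13.82 tower mm [ 18.  -43.8 233.8] F [-5.3 -2.3 -1.7] w 0.0004 
 [[1.0, -0.001, -0.006], [-0.001, -1.0, -0.001], [-0.006, 0.001, -1.0]]
```

Force is rising only gently, so I continue in 1 mm steps until the stop is felt.

```bash
python3 -m creep '{"angular":[[0,0,0],[0,0,0]],"travel":[[0.1,0,0],[0.1,0,0]],"claw":[0,0]}' >/dev/null; python3 st.py; python3 -m creep '{"angular":[[0,0,0]],"travel":[[0.1,0,0]],"claw":[0]}' >/dev/null; python3 st.py
```

```text
t 14.07 tower mm [ 19.8 -43.7 233.5] F [-4.2 -1.  -2. ] w 0.0009 
 [[1.0, -0.001, -0.006], [-0.001, -1.0, -0.001], [-0.006, 0.001, -1.0]]
t 14.2 tower mm [ 20.6 -43.7 233.4] F [-6.7 -0.9 -2.3] w 0.0004 
 [[1.0, -0.001, -0.007], [-0.001, -1.0, -0.001], [-0.007, 0.001, -1.0]]
```

```bash
python3 -m creep '{"angular":[[0,0,0]],"travel":[[0.1,0,0]],"claw":[0]}' >/dev/null; python3 st.py; python3 -m creep '{"angular":[[0,0,0]],"travel":[[0.05,0,0]],"claw":[0]}' >/dev/null; python3 st.py
```

```text
t 14.32 tower mm [ 21.1 -43.7 233.3] F [-7.9 -1.7 -1.1] w 0.0004 
 [[1.0, -0.001, -0.008], [-0.001, -1.0, -0.001], [-0.008, 0.001, -1.0]]
t 14.45 tower mm [ 21.3 -43.8 233.3] F [-7.6 -0.3 -1.4] w 0.0001 
 [[1.0, -0.001, -0.009], [-0.001, -1.0, -0.001], [-0.009, 0.001, -1.0]]
```

```bash
python3 -m creep '{"angular":[[0,0,0],[0,0,0]],"travel":[[0.1,0,0],[0,0,0]],"claw":[0,0]}' >/dev/null; python3 st.py; python3 -m creep '{"angular":[[0,0,0],[0,0,0]],"travel":[[0.1,0,0],[0,0,0]],"claw":[0,0]}' >/dev/null; python3 st.py e
```

```text
t 14.7 tower mm [ 21.8 -43.8 233.2] F [-8.1 -1.7 -2.1] w 0.0005 
 [[1.0, -0.001, -0.01], [-0.001, -1.0, -0.001], [-0.01, 0.001, -1.0]]
t 14.95 tower mm [ 22.2 -43.8 233.1] F [-9.6 -1.7 -0.5] w 0.0004 
 [[1.0, -0.001, -0.011], [-0.001, -1.0, -0.001], [-0.011, 0.001, -1.0]]
top (array([250., 254.]), np.int32(132), 11.180439949035645)
 cross,throw [-1.496 -0.491]
scene (array([209.56521606, 154.8478241 ]), np.int32(172), 7.661070346832275)
 cross,throw [0.246 0.259]
```

View pics/e.png

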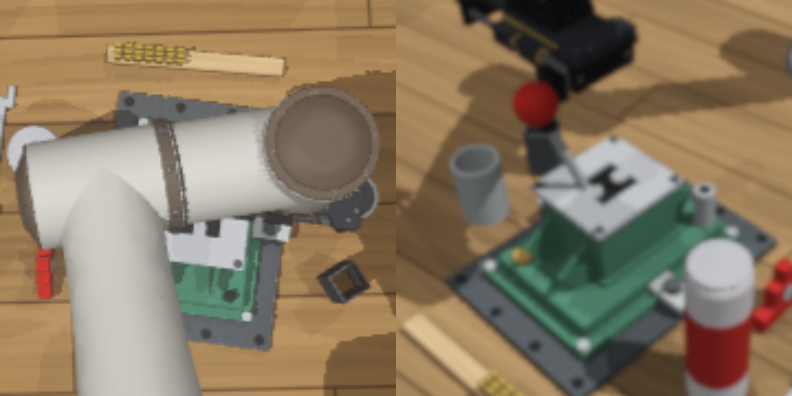

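The stick leans fully forward at the far end of the right slot (knob at (536,103) in the scene crop), and the stop is felt at about 10 N. I back off, lift and move clear to check.

```bash
python3 -m creep '{"angular":[[0,0,0],[0,0,0],[0,0,0],[0,0,0],[0,0,0],[0,0,0],[0,0,0],[0,0,0],[0,0,0],[0,0,0],[0,0,0],[0,0,0]],"travel":[[-1,0,0],[-2,0,0],[-2,0,-2],[0,0,-4],[0,0,-4],[-3,-3,-2],[-4,-4,0],[-4,-5,0],[-4,-5,0],[-2,-4,0],[0,-2,0],[0,0,0]],"claw":[0,0,0,0,0,0,0,0,0,0,0,0]}' >/dev/null; python3 st.py f
```

```text
t 16.55 tower mm [-191.4  186.1  355.7] F [ 0.7  0.2 -0.6] w 0.0004 
 [[1.0, 0.002, 0.001], [0.002, -1.0, 0.001], [0.001, -0.001, -1.0]]
top (array([342.0657959 , 203.26315308]), np.int32(262), 9.344099998474121)
 cross,throw [0.162 0.255]
scene (array([213.5, 156. ]), np.int32(268), 9.962529182434082)
 cross,throw [0.177 0.254]
```

View pics/f.png

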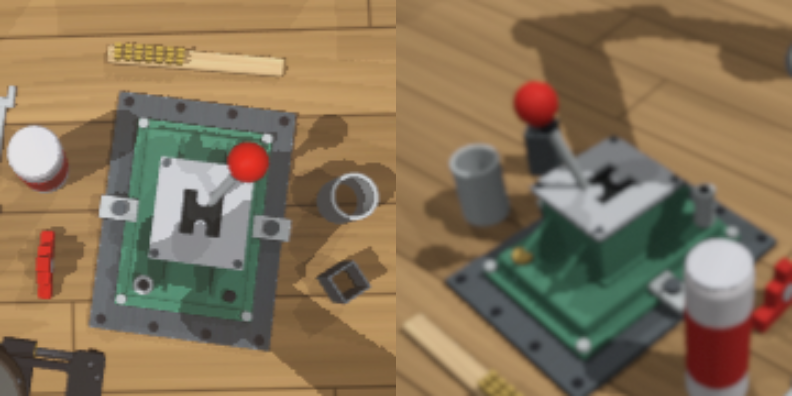

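The stick rests in third: throw reads about 0.255 in both pictures, with the knob at (248,162) in the top crop. The bystanders in view are where they were, and the arm is clear.

```bash
python3 -c "
from bench import ctrl
print(ctrl.close_job())"
```

```text
the job is handed in; nothing more can be done
None
```

The stick is in third, pushed home against the stop at about 10 N with the outside of the closed fingers, after going through left-lane neutral and across; the arm is clear, the bystanders in the final pictures look unmoved, and the job was handed in at about 17 s.

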